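# Put the vial carousel in hand gear and bring the orange vial under the nozzle

## Task

Put the vial carousel's yellow gear knob in gear: ease it down while rocking it round until the teeth mesh and it drops fully home, without forcing them, and take your hand off to see that it stays in. Then take the knob afresh and wind the turntable round by it, nearly half a turn, until the orange-capped vial stands right under the blue dispensing nozzle, and let go with the knob still fully in gear. Handle nothing but the knob: keep off the turntable, the vials and the nozzle, and leave the bottles and the tube rack standing where they are.

Things in the scene. Friction and masses are not known exactly. Their poses are not given: they have to be found in the camera images.
- base: Fixed white round base of the carousel, 270 mm across, 45 mm tall; origin on the table under the vertical axis about which turntable, spindle and knob all turn. Its +x points to the nozzle's post.
- nozzle: Fixed dispensing arm on the base (same origin and axes as the base): a steel post 20 mm thick, 157 mm out from the axis along +x, up to 180 mm high, with a grey bar (18 mm wide, from 92 to 162 mm out, 165 to 179 mm above the table) that holds the blue nozzle (12 mm thick) over the vials.
- nozzle_tip (a point): Lower tip of the blue dispensing nozzle, 95 mm out from the axis, 142 mm above the table; a vial's cap top passes 12 mm below it. The nozzle is fixed to the base.
- turntable: Aluminium disc, 250 mm across, its top 62 mm above the table, eight amber vials (32 mm wide, tops 130 mm above the table) fixed on it, 95 mm out from the axis, and a steel column 60 mm thick with 6 upright dog teeth on top. Turns either way without end, held by 0.15 N m of friction. Origin on the axis, +x to the orange cap. How the teeth lie relative to the vials is unknown and differs each time.
- orange_cap (a point): Centre of the top of the only orange cap (the other seven are black), 95 mm out from the axis, 130 mm above the table. It goes round with the turntable.
- spindle: Vertical spindle of the knob; turns freely either way without end (friction 0.02 N m). Origin on the axis; its x axis lies along the knob's grip bar. The knob slides up and down on it and turns with it. Out of gear it does not turn the turntable.
- knob_grip (a point): Middle of the yellow grip bar, on the axis, at the height to grip: 184 mm above the table with the knob up, 172 mm in gear. Bar: 56 mm long (this point's x), 18 mm thick (y, the way to pinch), 44 mm tall, its top 16 mm above this point. A black flange of 80 mm diameter begins 22 mm below; 3 teeth under it mesh with the turntable's 6 every 60 degrees, with 7 degrees of play.
- knob (a joint): How far the knob is pressed down, m: 0 = up, out of gear (start); about 0.004 = teeth stand on top of one another; 0.012 = fully home, in gear. Needs about 2 N to move down, 4 N up, and stays where it is left. Pressing hard (25 N or more) on teeth that do not mesh only drags the turntable round with the knob.
- wash_bottle: White squeeze wash bottle with a bent spout, 68 mm wide, 170 mm tall, loose; bystander. Origin under its centre.
- dropper_bottle: Amber dropper bottle with a black rubber bulb, 47 mm wide, 118 mm tall, loose; bystander. Origin under its centre.
- tube_rack: Clear test tube rack with seven tubes, 80 x 200 mm, 114 mm tall with its tubes, loose; bystander. Origin under its centre, long side along its y.

How it is judged:
On the way, in this order (a step that is already met when the one before it is completed fails the run):
1. the knob stays fully down, in gear, with the hand off it, before the turntable is wound (value of joint knob above 0.0095 m and contact force between the fingers and spindle below 0.2 N and horizontal distance between orange_cap and nozzle_tip above 0.06 m), for 0.2 s.
2. the orange-capped vial stands under the nozzle, the knob still in gear (value of joint knob above 0.0095 m and horizontal distance between orange_cap and nozzle_tip below 0.006 m), for 0.2 s.
At the end, for the whole second after the job is handed in: The knob is down in gear (pressed at least 9.5 of 12 mm), the centre of the orange cap is within 6 mm of the point under the nozzle tip, and the turntable is at rest (all of step 2 and angular speed of turntable below 0.05 rad/s); the robot touches nothing.
It fails at once if the turntable or a vial is touched by the robot (contact force between any of the fingers, the arm and turntable above 1.5 N).
It fails at once if the nozzle or its arm is touched by the robot (contact force between any of the fingers, the arm and nozzle above 1.5 N).
It fails at once if the teeth are forced (more than 80 N between knob and turntable) (contact force between spindle and turntable above 80 N).
It fails at once if a bystander is moved by more than 15 mm or tipped (distance of any of wash_bottle, dropper_bottle, tube_rack from where it was at the start of the episode above 0.015 m or angle between any of wash_bottle, dropper_bottle, tube_rack's own z axis and vertical above 0.3 rad).
It also fails if it takes over 72 s, if anything falls off the work surface, if the arm or the gripper's body presses on something with over 40 N, if the wrist force passes 120 N, or if a joint passes its speed limit or range.

## Robot

A 6-joint arm with a two-finger parallel gripper is mounted at the origin on the work surface. World frame = base frame: x ahead of the robot, y to its left, z up, the work surface at z = 0. Lengths are in m, angles in rad, forces in N, time in s.
With the tool pointing down it reaches from about 0.375 to 0.975 m from the base axis. Payload 3.8 kg.
Tool frame: the origin (TCP) lies at the very end of the fingers, on their centre line; the grasp point (between the pads) lies pinch_z behind it (pinch_z is the distance from the TCP to the grasp point, in m); z points along the fingers, y is the line along which they close (so a half turn about z gives the same grasp; the last joint's range is limited). The gripper opens to 85 mm and grips with 20 to 120 N. Pads are 22 mm wide; open, the fingers measure 114 mm over their backs; the gripper's body (76 mm by 85 mm) begins 54 mm behind the grasp point. The pads swing forward as they close: fully open they stand 13 mm farther back than shut.
Start: joints at [1.138, 0.264, 1.604, -0, 1.274, -0.037], TCP at [0.26, 0.623, 0.205] pointing down, gripper open.
Joint ranges: [-2.63, 2.63], [-0.94, 2.18], [0.31, 2.57], [-1.31, 4.45], [0, 2.66], [-2.55, 2.55]. Speed limits (rad/s): [2.57, 2.57, 3.14, 3.14, 3.14, 3.14].

## Interface

Orientations are given as a unit quaternion [x, y, z, w].
In Python, from plant import * gives the robot as it stands.
- The arm moves only by the tool drive_tool, never from a script. Its argument "moves" is text: rows parted by semicolons, each of 5 numbers parted by spaces: the closure, from -1 (fully open) to 1 (shut), so that 0 is half open, then the shift along the tool's x, y, z in m, then the turn about the tool's z in rad. In form: claw dx dy dz yaw; .... A call has 1 to 20 rows; each row shifts and turns the commanded pose from where the row before left it, along the tool's axes as they then stand; what a row does not reach is not made up. A row lasts 1/10 s, in which the tool goes at most 50 mm and 8.59 degrees, less where a joint would pass 70% of its speed; a pose out of reach is approached as far as the arm can. A call with a gripper value outside its range is refused whole. The fingers move at their own pace and stop on an object; "newtons" is the grip in N (left out, the last holds). Time passes only in rows, so rows that do not move let the fingers close. It gives the time, the measured TCP pose, the force, the opening and the grip force at its end, in the units of the state.
- get_obs(): the state, without advancing time (a new reading comes with each control period).
- snapshot(name): name is "scene" or "side" or "wrist"; returns the picture (400x640x3 uint8, blue, green, red); there is no depth.
- calibration(name): a dict with "mtx" (3x3 intrinsics, pixels), "R" (3x3) and "t" (3): a world point X has camera coordinates R X + t; the wrist camera has in their place "mount" (4x4, takes a point from camera to tool coordinates, whose origin is the TCP and whose axes are the flange's). Camera axes: x right, y down, z forward; pixel columns grow to the right and rows downward; lengths in m; the calibration is good to about 2 mm. A picture is of the moment at which its call begins: read the wrist's pose just before it. calibration takes no time and is no camera call.
- hand_in(): hands the job in; it is judged then, once.
The state is a dict: "time_s": time; "qpos": joint angles; "dq": joint speeds; "tau": joint torques, N m; "tool_pos": TCP position; "ee_rot": TCP orientation; "force": force on the tool from outside, world axes, zero at the start; "ft_torque": the same for the moment, N m; "gripper_width": opening from 0.0 (shut) to 1.0 (fully open); "grip_force": force on a finger pad.
Only numpy, scipy, OpenCV 4.12 (cv2) and the standard library are available. Lean on these libraries where they do the work, as an engineer would, in place of code of your own. Each camera call takes 0.05 s, during which the arm holds its last target. There are 200 camera calls.

## Working session

There is one attempt and no reset: what is moved stays moved. The work goes in short steps, Python scripts to look and compute and a tool call to move; the robot and the scene stay as the last step left them, time stands still between calls to the robot, and variables do not carry over. Pictures are saved under pics/ and viewed, at most 10 in all, crops included, and the job is handed in when it is done.

Besides the shell and the picture viewer there is one more tool, called after "Call:" as name(argument=value, ...), one argument or row to a line, values as JSON. drive_tool: Moves the arm, as the interface text tells. Its arguments: {"type":"object","properties":{"moves":{"type":"string"},"newtons":{"type":"number"}},"required":["moves"]}

```bash
ls; mkdir -p pics; python3 - <<'E'
from plant import *
import cv2
print(get_obs())
for n in("scene","side"):
    cv2.imwrite(f"pics/{n}0.png",snapshot(n)); c=calibration(n); print(n,c)
print(calibration("wrist"))
E
```

```text
pics
{'time_s': 0.0, 'qpos': array([ 1.13809625e+00,  2.64755228e-01,  1.60538988e+00, -1.80718270e-06,
        1.27369412e+00, -3.69086378e-02]), 'dq': array([-0.00028571, -0.00215428, -0.00031723,  0.00060267, -0.00063369,
       -0.00153102]), 'tau': array([-1.77437250e-03, -5.15121102e+01, -3.67301917e+01, -1.85657805e-04,
        1.29291415e-02, -1.87447489e-05]), 'tool_pos': array([0.25991185, 0.62208981, 0.20335212]), 'ee_rot': array([ 1.96606173e-01,  9.80481897e-01, -1.09266279e-03, -2.60495280e-04]), 'force': array([ 0.13114277,  0.05303334, -0.38597881]), 'ft_torque': array([0.05201275, 0.02064571, 0.06409628]), 'grip_force': 0.0, 'gripper_width': 1.001682179034813}
scene {'mtx': array([[404.88041541,   0.        , 316.0489136 ],
       [  0.        , 404.88041541, 197.13269781],
       [  0.        ,   0.        ,   1.        ]]), 'R': array([[-0.74763217,  0.6641038 ,  0.00350494],
       [ 0.5584737 ,  0.63155476, -0.53781568],
       [-0.359379  , -0.40013089, -0.84305516]]), 't': array([ 0.36755268, -0.29312972,  1.50064953])}
side {'mtx': array([[513.85001927,   0.        , 309.71398147],
       [  0.        , 513.85001927, 196.26048026],
       [  0.        ,   0.        ,   1.        ]]), 'R': array([[ 0.9822401 , -0.18751161,  0.0066162 ],
       [-0.10585676, -0.58293314, -0.805595  ],
       [ 0.15491521,  0.79058735, -0.59242968]]), 't': array([-0.54158399,  0.21036817,  1.2125931 ])}
{'mtx': array([[305.08957871,   0.        , 322.92910229],
       [  0.        , 305.08957871, 199.53243992],
       [  0.        ,   0.        ,   1.        ]]), 'mount': array([[-5.29613106e-04, -9.55280242e-01, -2.95701504e-01,
         7.61713659e-02],
       [ 9.99999852e-01, -4.68947702e-04, -2.76077571e-04,
         8.82524796e-04],
       [ 1.25062908e-04, -2.95701606e-01,  9.55280349e-01,
        -1.67940859e-01],
       [ 0.00000000e+00,  0.00000000e+00,  0.00000000e+00,
         1.00000000e+00]])}
```

View pics/scene0.png

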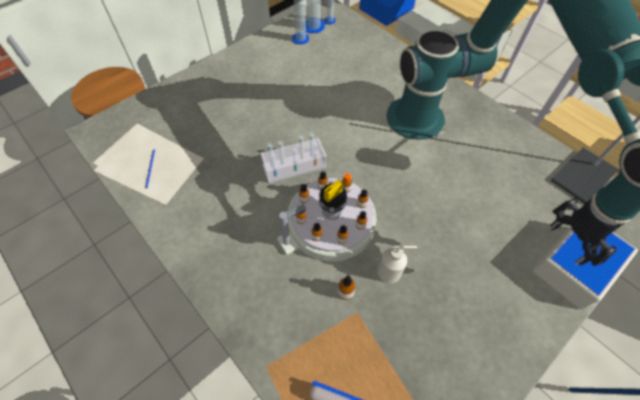

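View pics/side0.png

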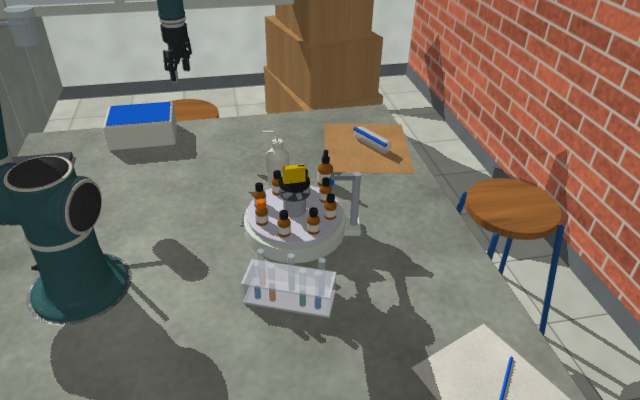

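The scene view shows the carousel at about (332,215), with the knob at (335,190), the orange cap at (348,180) and the nozzle post near (285,245). In the side view the knob is at (294,174), the orange cap at (261,204) and the post near (355,205).

```bash
cat > h.py <<'E'
import numpy as np, cv2
from plant import *
from scipy.spatial.transform import Rotation as Ro
def cam(n,obs=None):
    c=calibration(n)
    if n!="wrist": return c["mtx"],c["R"],c["t"]
    o=obs; T=np.eye(4); T[:3,:3]=Ro.from_quat(o["ee_rot"]).as_matrix(); T[:3,3]=o["tool_pos"]
    W=np.linalg.inv(T@c["mount"]); return c["mtx"],W[:3,:3],W[:3,3]
def plane(C,uv,z):
    K,R,t=C; d=R.T@np.linalg.solve(K,[uv[0],uv[1],1]); o=-R.T@t; return o+d*(z-o[2])/d[2]
def proj(C,X):
    K,R,t=C; p=K@(R@np.asarray(X)+t); return p[:2]/p[2]
def tri(C1,u1,C2,u2):
    P=lambda C:C[0]@np.c_[C[1],C[2]]
    X=cv2.triangulatePoints(P(C1),P(C2),np.float64(u1),np.float64(u2))[:,0]; return X[:3]/X[3]
def blobs(im,lo,hi,mn=8):
    m=cv2.inRange(cv2.cvtColor(im,cv2.COLOR_BGR2HSV),np.array(lo),np.array(hi))
    n,l,s,c=cv2.connectedComponentsWithStats(m)
    return m,[(c[i].round(1),s[i][:5].tolist()) for i in range(1,n) if s[i][4]>=mn]
YEL=((24,150,90),(33,255,255)); ORG=((6,210,190),(16,255,255)); BLU=((105,150,60),(125,255,255))
E
python3 - <<'E'
from h import *
for n in("scene","side"):
    im=cv2.imread(f"pics/{n}0.png"); C=cam(n)
    for k,v in(("Y",YEL),("O",ORG),("B",BLU)):
        print(n,k,[b for b in blobs(im,*v,4)[1] if 230<b[0][0]<420 and 120<b[0][1]<290])
S=cv2.imread("pics/scene0.png")[150:270,250:420];T=cv2.imread("pics/side0.png")[120:250,220:390]
cv2.imwrite("pics/c0.png",np.hstack([cv2.resize(S,(400,300),interpolation=2),cv2.resize(T,(400,300),interpolation=2)]))
E
```

```text
scene Y [(array([333. , 190.1]), [324, 180, 19, 21, 233])]
scene O [(array([347.4, 177. ]), [345, 174, 5, 8, 25])]
scene B []
side Y [(array([293.5, 173.7]), [283, 164, 22, 20, 380])]
side O [(array([260.2, 200.8]), [257, 199, 7, 5, 25])]
side B [(array([370. , 136.4]), [354, 127, 33, 20, 114]), (array([331.3, 181.9]), [330, 178, 4, 8, 23])]
```

View pics/c0.png

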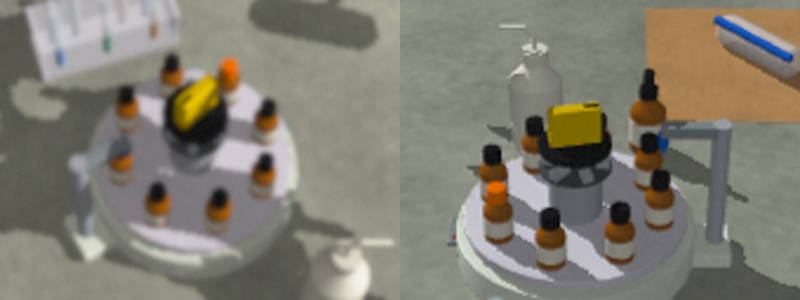

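```bash
python3 - <<'E'
from h import *
import plant; print([k for k in dir(plant) if k[0]!='_'], getattr(plant,'pinch_z',None))
A,B=cam("scene"),cam("side")
k=tri(A,(333,190.1),B,(293.5,173.7)); print("knob",k)
o=tri(A,(347.4,177),B,(260.2,200.8)); print("cap",o, plane(A,(347.4,177),.127),plane(B,(260.2,200.8),.127))
print("noz",plane(B,(331.3,181.9),.150))
for n,z in(("scene",.19),("side",.19)):
    im=cv2.imread(f"pics/{n}0.png"); m,_=blobs(im,*YEL)
    m[:150]=0;m[230:]=0;m[:,:250]=0;m[:,400:]=0
    c=max(cv2.findContours(m,0,2)[0],key=cv2.contourArea); b=cv2.boxPoints(cv2.minAreaRect(c)); print(n,b.round(1).tolist())
    for p in b: print(plane(cam(n),p,.2).round(3))
E
```

```text
['IKError', 'calibration', 'get_obs', 'hand_in', 'pinch_z', 'snapshot'] 0.0187
knob [0.53131236 0.1147574  0.17790424]
cap [0.44254345 0.08548854 0.12685217] [0.44378369 0.08538323 0.127     ] [0.44195482 0.08581046 0.127     ]
noz [0.62557716 0.10238303 0.15      ]
scene [[320.20001220703125, 191.8000030517578], [338.1000061035156, 177.89999389648438], [345.6000061035156, 187.60000610351562], [327.70001220703125, 201.5]]
[0.572 0.106 0.2  ]
[0.505 0.105 0.2  ]
[0.512 0.141 0.2  ]
[0.578 0.142 0.2  ]
side [[281.20001220703125, 166.39999389648438], [303.70001220703125, 163.5], [305.79998779296875, 180.8000030517578], [283.29998779296875, 183.60000610351562]]
[0.501 0.12  0.2  ]
[0.558 0.123 0.2  ]
[0.55  0.048 0.2  ]
[0.496 0.046 0.2  ]
```

Call:
drive_tool(
  moves="-1 0 0 -0.05 0; -1 0 0 -0.047 0; -1 -0.028 -0.0227 0 0; -1 -0.028 -0.0227 0 0; -1 -0.028 -0.0227 0 0; -1 -0.028 -0.0227 0 0; -1 -0.028 -0.0227 0 0; -1 -0.028 -0.0227 0 0; -1 -0.028 -0.0227 0 0; -1 -0.028 -0.0227 0 0; -1 -0.028 -0.0227 0 0; -1 -0.028 -0.0227 0 0; -1 -0.028 -0.0227 0 0; -1 -0.028 -0.0227 0 0; -1 -0.028 -0.0227 0 0; -1 -0.028 -0.0227 0 0; -1 -0.028 -0.0227 0 0; -1 -0.027 -0.0227 0 0",
  newtons=40,
)

```text
time_s: 1.9
tool_pos: [0.5329, 0.1139, 0.3012]
ee_rot: [0.197, 0.98, -0.0, -0.0]
force: [1.0, 0.4, 0.1]
gripper_width: 1.0
grip_force: 0.0
```

Call:
drive_tool(
  moves="-1 0 0 0 -0.1; -1 0 0 0 -0.1; -1 0 0 0 -0.1; -1 0 0 0 -0.1; -1 0 0 0 0; -1 0 0 0 0",
)

```text
time_s: 2.5
tool_pos: [0.5324, 0.1153, 0.3013]
ee_rot: [-0.001, 1.0, -0.0, -0.0]
force: [0.0, 1.1, -1.1]
gripper_width: 1.0
grip_force: 0.0
```

```bash
python3 - <<'E'
from h import *
o=get_obs(); print(o["time_s"],o["tool_pos"],o["ee_rot"],o["qpos"])
im=snapshot("wrist"); cv2.imwrite("pics/w1.png",im); C=cam("wrist",o)
for k,v in(("Y",YEL),("O",ORG),("B",BLU)): print(k,blobs(im,*v,20)[1])
m,_=blobs(im,*YEL); c=max(cv2.findContours(m,0,2)[0],key=cv2.contourArea); print(cv2.minAreaRect(c))
print([plane(C,p,.2).round(4).tolist() for p in cv2.boxPoints(cv2.minAreaRect(c))], proj(C,[.532,.115,.2]))
E
```

```text
2.5 [0.53242205 0.11529325 0.30128386] [-8.77760501e-04  9.99999554e-01 -6.85076010e-05 -3.42788730e-04] [ 1.67543035e-01 -2.90404666e-02  1.75341906e+00 -2.16352894e-05
  1.41791287e+00 -1.40500551e+00]
Y [(array([324.2, 183.5]), [314, 153, 22, 64, 1144])]
O [(array([294.3,  90.2]), [285, 81, 19, 19, 276])]
B [(array([307.9, 257.7]), [304, 253, 8, 9, 52]), (array([ 27.1, 331.7]), [0, 316, 57, 33, 173]), (array([578.9, 328.6]), [572, 324, 15, 10, 95])]
((324.31854248046875, 184.69317626953125), (63.062965393066406, 20.208885192871094), 88.21009063720703)
[[0.4974, 0.1077, 0.2], [0.4968, 0.1255, 0.2], [0.556, 0.128, 0.2], [0.5566, 0.109, 0.2]] [321.53178389 191.29634678]
```

View pics/w1.png

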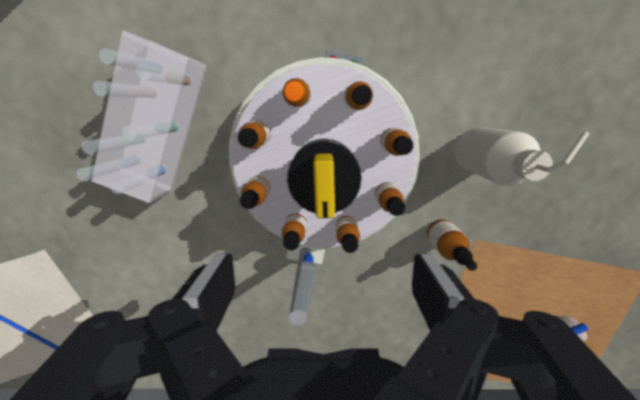

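The wrist view shows the knob bar at (324,184) lying nearly along the image rows' normal, with the flange centred near (323,177). The orange cap is at (294,91) and the blue nozzle at (308,258), and the bystanders are well clear.

```bash
python3 - <<'E'
from h import *
C=cam("wrist",dict(ee_rot=[-8.8e-4,1,-6.9e-5,-3.4e-4],tool_pos=np.array([.53242,.11529,.30128])))
im=cv2.imread("pics/w1.png")
m=np.uint8((im.max(2)<45)*255); m|=blobs(im,*YEL)[0]
n,l,s,c=cv2.connectedComponentsWithStats(m); i=l[200,300] or l[190,300]
print(s[i]); k=np.uint8(l==i); k=cv2.morphologyEx(k,2,np.ones((25,25),np.uint8)); e=cv2.fitEllipse(max(cv2.findContours(k,0,1)[0],key=cv2.contourArea)); print(e)
ax=plane(C,e[0],.162); print("flange",ax)
cap=plane(C,(294.3,90.2),.13); noz=plane(C,(307.9,257.7),.148)
print(cap,noz)
for a in(ax[:2],np.array([.5290,.1175])):
  for p in(cap,noz):
    v=p[:2]-a; print(np.hypot(*v),np.degrees(np.arctan2(v[1],v[0])))
E
```

```text
[ 288  142   72   75 3889]Traceback (most recent call last):
  File "<stdin>", line 6, in <module>
ValueError: max() iterable argument is empty
```

```bash
python3 - <<'E'
from h import *
C=cam("wrist",dict(ee_rot=[-8.8e-4,1,-6.9e-5,-3.4e-4],tool_pos=np.array([.53242,.11529,.30128])))
im=cv2.imread("pics/w1.png")
m=np.uint8((im.max(2)<45)*255); m|=blobs(im,*YEL)[0]
n,l,s,c=cv2.connectedComponentsWithStats(m); k=np.uint8(l==l[200,300])
e=cv2.fitEllipse(cv2.convexHull(max(cv2.findContours(k,0,1)[0],key=cv2.contourArea))); print(e)
ax=plane(C,e[0],.162); print("flange",ax)
cap=plane(C,(294.3,90.2),.13); noz=plane(C,(307.9,257.7),.148)
print(cap,noz)
for a in(ax[:2],np.array([.5290,.1175])):
  for p in(cap,noz):
    v=p[:2]-a; print(np.hypot(*v),np.degrees(np.arctan2(v[1],v[0])))
E
```

```text
((323.6340026855469, 178.20794677734375), (71.04164123535156, 74.63316345214844), 4.6875)
flange [0.52859643 0.11699135 0.162     ]
[0.44163668 0.08614915 0.13      ] [0.62725909 0.09878268 0.148     ]
0.09226721774145712 -160.4718237424782
0.1003288378624323 -10.456548831793258
0.09281824098288179 -160.25917041489322
0.10002592940190222 -10.785028971637987
```

Call:
drive_tool(
  moves="-1 0.0025 0.0012 0.03 -0.03; -1 0 0 0.03 0; -1 0 0 0.03 0; -1 0 0 0.03 0; -1 0 0 0.014 0; -1 0 0 0 0; -1 0 0 0 0; 0.3 0 0 0 0; 0.3 0 0 0 0; 0.3 0 0 0 0; 0.3 0 0 0 0; 1 0 0 0 0; 1 0 0 0 0; 1 0 0 0 0; 1 0 0 0 0; 1 0 0 0 0; 1 0 0 0 0",
  newtons=40,
)

```text
time_s: 4.25
tool_pos: [0.5303, 0.1164, 0.1678]
ee_rot: [-0.017, 1.0, -0.0, 0.0]
force: [0.4, -1.9, 0.9]
gripper_width: 0.189
grip_force: 42.1
```

Call:
drive_tool(
  moves="1 0 0 0.002 0; 1 0 0 0.002 0; 1 0 0 0 0; 1 0 0 0 0",
)

```text
time_s: 4.65
tool_pos: [0.5304, 0.1164, 0.1641]
ee_rot: [-0.017, 1.0, -0.0, 0.0]
force: [-0.6, -2.6, 5.2]
gripper_width: 0.191
grip_force: 42.4
```

Call:
drive_tool(
  moves="1 0 0 0.001 0; 1 0 0 0.001 0; 1 0 0 0 0; 1 0 0 0 0",
)

```text
time_s: 5.05
tool_pos: [0.5306, 0.1164, 0.1639]
ee_rot: [-0.017, 1.0, -0.0, 0.001]
force: [-4.4, -4.0, 13.4]
gripper_width: 0.196
grip_force: 43.3
```

Call:
drive_tool(
  moves="1 0 0 0 0.05; 1 0 0 0 0.05; 1 0 0 0 0.05; 1 0 0 0 0.05; 1 0 0 0 0",
)

```text
time_s: 5.55
tool_pos: [0.5306, 0.1167, 0.1639]
ee_rot: [0.083, 0.997, 0.0, 0.001]
force: [-4.4, -2.4, 12.9]
gripper_width: 0.187
grip_force: 43.3
```

Call:
drive_tool(
  moves="1 0 0 0 0.05; 1 0 0 0 0.05; 1 0 0 0 0.05; 1 0 0 0 0.05; 1 0 0 0 0",
)

```text
time_s: 6.05
tool_pos: [0.5307, 0.117, 0.164]
ee_rot: [0.182, 0.983, 0.001, 0.001]
force: [-4.7, -2.4, 12.7]
gripper_width: 0.188
grip_force: 43.3
```

Call:
drive_tool(
  moves="1 0 0 0 0.05; 1 0 0 0 0.05; 1 0 0 0 0.05; 1 0 0 0 0.05; 1 0 0 0 0",
)

```text
time_s: 6.55
tool_pos: [0.5308, 0.1173, 0.164]
ee_rot: [0.28, 0.96, 0.001, 0.001]
force: [-3.7, -1.0, 12.1]
gripper_width: 0.193
grip_force: 43.3
```

Call:
drive_tool(
  moves="1 0 0 0 0.05; 1 0 0 0 0.05; 1 0 0 0 0.05; 1 0 0 0 0.05; 1 0 0 0 0",
)

```text
time_s: 7.05
tool_pos: [0.531, 0.1175, 0.164]
ee_rot: [0.374, 0.927, 0.001, 0.001]
force: [-3.4, -0.5, 12.8]
gripper_width: 0.191
grip_force: 43.2
```

```bash
python3 - <<'E'
from h import *
B=cam("side"); im=snapshot("side")
b=[b for b in blobs(im,*ORG,4)[1] if 230<b[0][0]<420 and 120<b[0][1]<290]; print(b)
for x in b:
  p=plane(B,x[0],.127); v=p[:2]-[.5305,.1165]; print(p,np.degrees(np.arctan2(v[1],v[0])))
E
```

```text
[(array([258. , 184.8]), [255, 183, 7, 4, 21])]
[0.44403852 0.15558789 0.127     ] 155.67301055430266
```

The turntable was dragged along by about 43°, so I pressed too hard. I'll ease the load and rock back the other way.

Call:
drive_tool(
  moves="1 0 0 -0.001 0; 1 0 0 -0.0005 0; 1 0 0 0 0; 1 0 0 0 0",
)

```text
time_s: 7.5
tool_pos: [0.5309, 0.1174, 0.1642]
ee_rot: [0.374, 0.928, 0.001, 0.001]
force: [-1.3, -0.1, 6.9]
gripper_width: 0.192
grip_force: 42.6
```

Call:
drive_tool(
  moves="1 0 0 0 -0.04; 1 0 0 0 -0.04; 1 0 0 0 -0.04; 1 0 0 0 -0.04; 1 0 0 0 0",
)

```text
time_s: 8.0
tool_pos: [0.5306, 0.1172, 0.1632]
ee_rot: [0.298, 0.954, 0.001, 0.0]
force: [1.2, 0.6, 0.3]
gripper_width: 0.188
grip_force: 42.1
```

```bash
cat > ang.py <<'E'
from h import *
B=cam("side"); im=snapshot("side")
b=[b for b in blobs(im,*ORG,4)[1] if 230<b[0][0]<420 and 120<b[0][1]<290]; print(b)
for x in b:
  p=plane(B,x[0],.127); v=p[:2]-[.5305,.1165]; print(p,np.degrees(np.arctan2(v[1],v[0])))
E
python3 ang.py
```

```text
[(array([258. , 184.8]), [255, 183, 7, 4, 21])]
[0.44403852 0.15558789 0.127     ] 155.67301055430266
```

The table stayed put while the knob sank and the force vanished, so the teeth have found the gap. Easing it down now.

Call:
drive_tool(
  moves="1 0 0 0.001 0; 1 0 0 0.001 0; 1 0 0 0.001 0; 1 0 0 0 0; 1 0 0 0 0",
)

```text
time_s: 8.55
tool_pos: [0.5305, 0.117, 0.1601]
ee_rot: [0.298, 0.954, 0.001, 0.0]
force: [4.0, 4.4, 0.4]
gripper_width: 0.19
grip_force: 41.9
```

Call:
drive_tool(
  moves="1 0 0 0.001 -0.02; 1 0 0 0.001 0; 1 0 0 0.001 0; 1 0 0 0 0; 1 0 0 0 0",
)

```text
time_s: 9.05
tool_pos: [0.5304, 0.117, 0.1571]
ee_rot: [0.289, 0.957, 0.0, 0.0]
force: [4.0, 5.3, 0.9]
gripper_width: 0.192
grip_force: 42.0
```

Call:
drive_tool(
  moves="1 0 0 0.001 0; 1 0 0 0.001 0; 1 0 0 0.001 0; 1 0 0 0 0; 1 0 0 0 0",
)

```text
time_s: 9.55
tool_pos: [0.5307, 0.117, 0.1562]
ee_rot: [0.289, 0.957, 0.001, 0.001]
force: [-0.9, 4.4, 9.1]
gripper_width: 0.191
grip_force: 43.0
```

Call:
drive_tool(
  moves="1 0 0 -0.0015 0; 1 0 0 0 0; 0.4 0 0 0 0; 0 0 0 0 0; -0.5 0 0 0 0; -1 0 0 0 0; -1 0 0 0 0; -1 0 0 0 0; -1 0 0 0 0; -1 0 0 -0.03 0; -1 0 0 -0.04 0; -1 0 0 -0.04 0; -1 0 0 -0.035 0; -1 0 0 0 0; -1 0 0 0 0; -1 0 0 0 0",
)

```text
time_s: 11.15
tool_pos: [0.5293, 0.1164, 0.2991]
ee_rot: [0.289, 0.957, -0.001, -0.001]
force: [0.4, 0.2, 0.3]
gripper_width: 1.005
grip_force: 0.0
```

```bash
cat > look.py <<'E'
from h import *
import sys
o=get_obs(); print(o["time_s"],o["tool_pos"],o["ee_rot"],o["qpos"][5])
im=snapshot("wrist"); cv2.imwrite(f"pics/{sys.argv[1]}.png",im); C=cam("wrist",o)
for k,v,z in(("Y",YEL,.19),("O",ORG,.13),("B",BLU,.148)):
  for b in blobs(im,*v,20)[1]:
    p=plane(C,b[0],z); d=p[:2]-[.5305,.1165]
    if np.hypot(*d)<.12: print(k,b,p,np.hypot(*d),np.degrees(np.arctan2(d[1],d[0])))
E
python3 look.py w2; python3 ang.py
```

```text
11.15 [0.52929286 0.11638379 0.29910593] [ 2.88715504e-01  9.57414137e-01 -5.84455067e-04 -1.08889987e-03] -0.8144861879550509
Y (array([324.8, 183.5]), [315, 155, 20, 62, 1074]) [0.52515491 0.12180322 0.19      ] 0.007529550011874955 135.22531974764578
O (array([308.3,  88.9]), [300, 80, 18, 19, 274]) [0.44385086 0.15529898 0.13      ] 0.0949391057797153 155.87854630715643
B (array([356.6, 256.2]), [353, 252, 9, 9, 64]) [0.6269015  0.09894127 0.148     ] 0.09798754566683174 -10.322789156750167
[(array([258. , 184.8]), [255, 183, 7, 4, 21])]
[0.44403852 0.15558789 0.127     ] 155.67301055430266
```

View pics/w2.png

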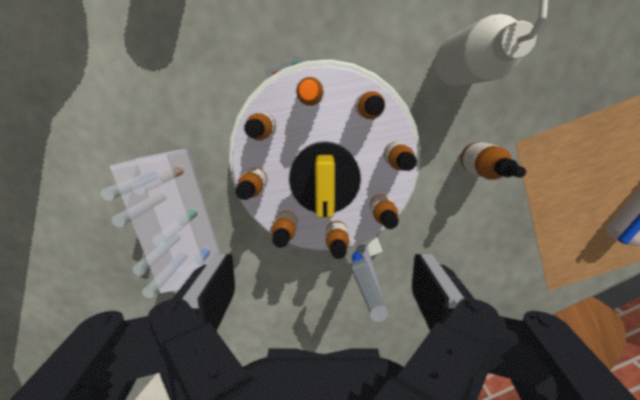

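The knob bar is at (325,185) with the flange now lower. The orange cap is at (309,90), standing at 156°, and the nozzle is at (357,256), at about -10°. I need to wind about -166°, which fits within the wrist's range in one grasp.

Call:
drive_tool(
  moves="-1 0 0 0.03 0; -1 0 0 0.04 0; -1 0 0 0.04 0; -1 0 0 0.032 0; -1 0 0 0 0; -1 0 0 0 0; 0 0 0 0 0; 0.3 0 0 0 0; 0.3 0 0 0 0; 0.3 0 0 0 0; 1 0 0 0 0; 1 0 0 0 0; 1 0 0 0 0; 1 0 0 0 0; 1 0 0 0 0; 1 0 0 0 0",
  newtons=50,
)

```text
time_s: 12.85
tool_pos: [0.5309, 0.117, 0.1596]
ee_rot: [0.289, 0.957, 0.001, 0.001]
force: [-0.1, 2.3, 5.5]
gripper_width: 0.171
grip_force: 49.2
```

Call:
drive_tool(
  moves="1 0 0 0.0005 0.02; 1 0 0 0 0.02; 1 0 0 0 0.02; 1 0 0 0 0.03; 1 0 0 0 0.03; 1 0 0 0 0.04; 1 0 0 0 0.05; 1 0 0 0 0.05; 1 0 0 0 0.05; 1 0 0 0 0.05; 1 0 0 0 0.05; 1 0 0 0 0.05; 1 0 0 0 0.05; 1 0 0 0 0.05; 1 0 0 0 0.05; 1 0 0 0 0.05; 1 0 0 0 0.05; 1 0 0 0 0.05",
)

```text
time_s: 14.65
tool_pos: [0.5317, 0.1175, 0.1596]
ee_rot: [0.624, 0.782, 0.002, 0.001]
force: [1.0, 2.7, 5.6]
gripper_width: 0.176
grip_force: 49.9
```

```bash
python3 ang.py
```

```text
[(array([272.8, 173.1]), [270, 172, 7, 3, 18])]
[0.48878907 0.20279988 0.127     ] 115.79566124451046
```

Call:
drive_tool(
  moves="1 0 0 0.001 0; 1 0 0 0 0; 1 0 0 0 0",
)

```text
time_s: 15.0
tool_pos: [0.5318, 0.1175, 0.1595]
ee_rot: [0.623, 0.782, 0.002, 0.001]
force: [-0.7, 2.5, 10.0]
gripper_width: 0.174
grip_force: 50.2
```

Call:
drive_tool(
  moves="1 0 0 -0.001 0.02; 1 0 0 0 0.03; 1 0 0 0 0.05; 1 0 0 0 0.05; 1 0 0 0 0.05; 1 0 0 0 0.05; 1 0 0 0 0.05; 1 0 0 0 0.05; 1 0 0 0 0.05; 1 0 0 0 0.05; 1 0 0 0 0.05; 1 0 0 0 0.05; 1 0 0 0 0.05; 1 0 0 0 0.05; 1 0 0 0 0.05; 1 0 0 0 0.05; 1 0 0 0 0.05; 1 0 0 0 0.05; 1 0 0 0 0.05; 1 0 0 0 0.05",
)

```text
time_s: 17.0
tool_pos: [0.5327, 0.1172, 0.1597]
ee_rot: [0.912, 0.41, 0.003, 0.001]
force: [5.2, 3.1, 3.5]
gripper_width: 0.171
grip_force: 49.5
```

Call:
drive_tool(
  moves="1 0 0 0 0.05; 1 0 0 0 0.05; 1 0 0 0 0.05; 1 0 0 0 0.05; 1 0 0 0 0.05; 1 0 0 0 0.05; 1 0 0 0 0.05; 1 0 0 0 0.05; 1 0 0 0 0.05; 1 0 0 0 0.05; 1 0 0 0 0.05; 1 0 0 0 0.05; 1 0 0 0 0.05; 1 0 0 0 0.05; 1 0 0 0 0.05; 1 0 0 0 0.05; 1 0 0 0 0.05; 1 0 0 0 0.04; 1 0 0 0 0.02; 1 0 0 0 0",
)

```text
time_s: 19.0
tool_pos: [0.5332, 0.1162, 0.1597]
ee_rot: [0.999, -0.032, 0.003, 0.0]
force: [4.7, -0.7, 4.1]
gripper_width: 0.174
grip_force: 49.0
```

```bash
python3 ang.py; python3 - <<'E'
from h import *
o=get_obs(); print(o["qpos"]); im=snapshot("wrist"); cv2.imwrite("pics/w3.png",im)
s=snapshot("side"); cv2.imwrite("pics/s3.png",s)
C=cam("wrist",o)
for k,v,z in(("O",ORG,.13),("B",BLU,.148)): print(k,[(b,plane(C,b[0],z)) for b in blobs(im,*v,20)[1]])
cv2.imwrite("pics/c3.png",np.hstack([im[::1,:480],cv2.resize(s[120:250,240:370],(400,400),interpolation=2)[:, :320]]))
E
```

```text
[(array([327.2, 182.8]), [326, 181, 4, 4, 12])]
[0.62219413 0.13253173 0.127     ] 9.917308782343259
[ 1.70010530e-01  4.89378471e-02  1.93620908e+00 -1.63630308e-03
  1.15008217e+00  1.80549164e+00]
O [((array([288.9,  78.8]), [273, 61, 32, 36, 882]), array([0.62493794, 0.13202083, 0.13      ]))]
B [((array([344.5,  76.9]), [336, 74, 19, 8, 99]), array([0.62232215, 0.09964708, 0.148     ]))]
```

View pics/c3.png

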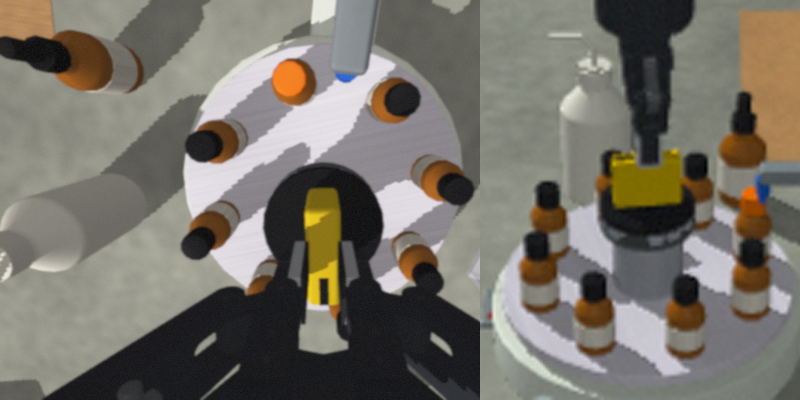

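The orange cap at (293,80) is still short of the nozzle at (345,77), about 20° to go. The knob is still seated under the fingers.

Call:
drive_tool(
  moves="1 0 0 0 0.03; 1 0 0 0 0.04; 1 0 0 0 0.05; 1 0 0 0 0.05; 1 0 0 0 0.05; 1 0 0 0 0.04; 1 0 0 0 0.03; 1 0 0 0 0.02; 1 0 0 0 0; 1 0 0 0 0",
)

```text
time_s: 20.15
tool_pos: [0.5331, 0.1159, 0.1596]
ee_rot: [0.983, -0.186, 0.003, -0.0]
force: [3.9, -0.7, 3.0]
gripper_width: 0.175
grip_force: 49.1
```

```bash
cat > fin.py <<'E'
from h import *
import sys
o=get_obs(); im=snapshot("wrist"); s=snapshot("side"); sc=snapshot("scene"); C=cam("wrist",o); B=cam("side")
for nm,i,c in(("wrist",im,C),("side",s,B)):
  for k,v,z in(("O",ORG,.128),("B",BLU,.148)):
    for b in blobs(i,*v,4)[1]:
      p=plane(c,b[0],z); d=p[:2]-[.5305,.1165]
      if np.hypot(*d)<.12: print(nm,k,b,p.round(4),np.hypot(*d).round(4),np.degrees(np.arctan2(d[1],d[0])).round(2))
a=im[20:180,240:440]; 
cv2.imwrite(f"pics/{sys.argv[1]}.png",np.hstack([cv2.resize(a,(400,320),interpolation=2),cv2.resize(s[150:230,290:390],(400,320),interpolation=2)]))
E
python3 fin.py c4
```

```text
wrist O (array([289.2,  87.9]), [273, 74, 32, 24, 337]) [0.6203 0.105  0.128 ] 0.0905 -7.32
wrist B (array([291. ,  78.5]), [282, 75, 18, 8, 91]) [0.6226 0.1006 0.148 ] 0.0934 -9.81
side O (array([331. , 189.2]), [328, 187, 7, 5, 25]) [0.6253 0.1014 0.128 ] 0.096 -9.05
side B (array([331.3, 181.6]), [330, 177, 4, 9, 23]) [0.6266 0.1065 0.148 ] 0.0966 -5.95
```

View pics/c4.png

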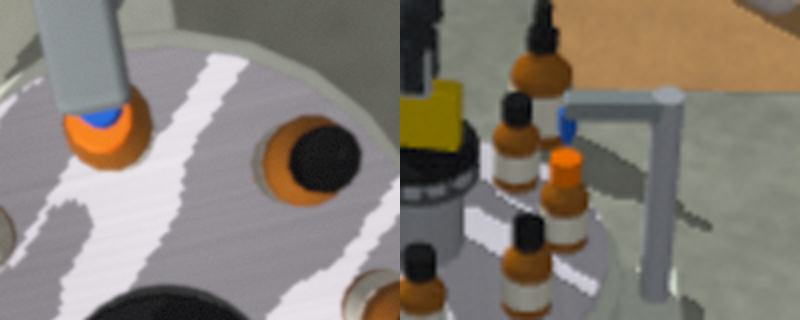

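The cap is now right below the blue nozzle, at wrist crop (108,130) against (102,115), about 1° short. I'll nudge it, let go and check from a hover.

Call:
drive_tool(
  moves="1 0 0 0 0.01; 1 0 0 0 0.01; 1 0 0 0 0; 1 0 0 0 0; 0.5 0 0 0 0; 0.2 0 0 0 0; -0.2 0 0 0 0; -0.6 0 0 0 0; -1 0 0 0 0; -1 0 0 0 0; -1 0 0 0 0; -1 0 0 -0.03 0; -1 0 0 -0.04 0; -1 0 0 -0.04 0; -1 0 0 -0.03 0; -1 0 0 0 0; -1 0 0 0 0",
)

```text
time_s: 22.0
tool_pos: [0.5306, 0.1166, 0.2991]
ee_rot: [0.981, -0.196, 0.001, -0.0]
force: [0.1, -0.1, -0.0]
gripper_width: 1.0
grip_force: 0.0
```

```bash
python3 look.py w5; python3 fin.py c5; python3 - <<'E'
from h import *
print([b for n in("scene","side") for b in blobs(snapshot(n),*YEL,50)[1]])
B=cam("side")
for z in(.19,.178): print(proj(B,[.5305,.1165,z]))
E
```

```text
22.0 [0.53062905 0.1166386  0.29910116] [ 9.80638639e-01 -1.95823304e-01  9.77871565e-04 -3.69980562e-04] 2.1355245273223304
Y (array([322.5, 181.1]), [312, 153, 21, 60, 1034]) [0.53787307 0.11514636 0.19      ] 0.0074962966053239 -10.40320001678245
O (array([302.6,  93.4]), [294, 87, 18, 11, 80]) [0.61931583 0.10385244 0.13      ] 0.08971182527722157 -8.104547709935748
wrist O (array([302.1,  92.1]), [293, 85, 18, 12, 79]) [0.6193 0.1036 0.128 ] 0.0898 -8.27
wrist B (array([302.8,  87.2]), [300, 86, 6, 3, 12]) [0.622  0.1002 0.148 ] 0.093 -10.07
side O (array([331. , 189.5]), [328, 188, 7, 4, 24]) [0.625  0.1001 0.128 ] 0.0959 -9.83
side B (array([331.3, 181.6]), [330, 177, 4, 9, 23]) [0.6266 0.1065 0.148 ] 0.0966 -5.95
[(array([332.9, 192.9]), [323, 184, 21, 18, 264]), (array([293.7, 177.6]), [283, 169, 22, 19, 376])]
[293.14356759 169.33902414]
[293.20366067 173.36488802]
```

View pics/c5.png

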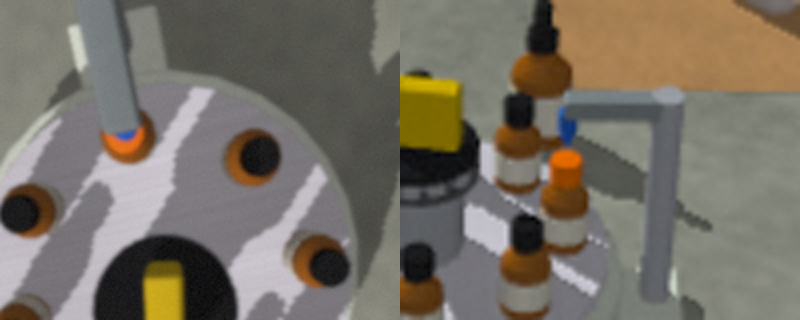

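The cap sits directly below the nozzle: columns 302.5 and 302.8 in the wrist view, about 1 mm apart. The knob has dropped 4 px in the side view, which matches 12 mm, so it is still home. Handing in.

```bash
python3 -c "
from plant import *
print(hand_in())"
```

```text
the job is handed in; nothing more can be done
None
```

The job is handed in: by my last pictures the knob is still fully in gear, the orange-capped vial is about 1 mm off the point under the nozzle, and the hand is clear; an early try pressed a little hard (13 N) and dragged the turntable about 43°, so I eased off until the teeth meshed and wound the other way round, about 166°; the hand-in returned no verdict.

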